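# Seat a powder-tank cap on the air-abrasive unit

### The job

Someone refilled a powder tank of the air-abrasive unit and only set its red cap on top, riding on the thread. Slide the dust cover over that tank fully aside, past its neighbour, and without lifting the cap off the neck turn it backward (counter-clockwise) until it drops into the thread, then screw it forward (clockwise) until it is fully home. Leave that cover open, the other cover shut, and the fossil vertebra and the amber bottle where they stand.

Things in the scene. Friction and masses are not known exactly. Their poses are not given: they have to be found in the camera images.
- abrasive_unit: Fixed grey bench unit, 150 (x) x 312 (y) x 144 mm high; origin under its centre, on the bench; x to its back (gauges in front), y to its left end, z up. Its top is a bay, 126 x 296 mm inside, walls up to 144 mm, deck at 60 mm, with a filler neck in each half and a 45 mm high partition between. Two clear covers slide along y on a double track in the wall tops.
- left_neck (a point): Axis of the left (+y) filler neck at deck height, 60 mm over the bench, 78 mm left of the unit's middle. Right-hand four-start thread. Its flat crests end in stop ribs: a cap riding on them cannot be turned forward past a rib, only backward into the next entry gap (24 degrees wide), where it falls 7.5 mm by its own weight and meets a rib. Forward from there it sinks 4.6 mm to a hard stop.
- right_neck (a point): Axis of the right (-y) filler neck at deck height, 60 mm over the bench, 78 mm right of the unit's middle; thread as on the left neck.
- red_cap: Loose red screw cap, 77 mm across, 49.5 mm high, 0.12 kg, about 1 mm play on the neck; origin at the centre of its underside, z up, x along its grip bar. It starts on the thread crests of either neck, origin 17.8 mm above the deck; in the thread entry it is at 10.3 mm, fully home at 5.7 mm. It falls by its own weight; a tight grip holds it up.
- red_bar (a point): Centre of the top of the red cap's grip bar, 49.5 mm above the cap's origin. The bar is 58 mm long (cap x), 14 mm thick, 20 mm high. At the start it stands 7 to 46 degrees counter-clockwise (from above) of the unit's x axis; the cap drops when it has been turned on backward (counter-clockwise) to 59 to 76 degrees; fully home (forward, clockwise) it is square with the unit, at 0.
- blue_cap: Blue cap of the same shape, already tight on the other neck (fixed).
- left_cover (a joint): Clear dust cover of the left half, on the upper track: 0 = shut over the left tank, grows (m) as it slides to the right (the unit's -y) over its neighbour; hard stop at 0.135. Drags with about 1.2 N.
- right_cover (a joint): Clear dust cover of the right half, on the lower track: 0 = shut over the right tank, grows (m) as it slides to the left (the unit's +y) under its neighbour; hard stop at 0.135. Drags with about 1.2 N.
- left_lip (a point): Top edge, at mid-length, of the outer face of the left cover's pull lip: an upright aluminium strip, 110 mm long (along the unit's x), 4 mm thick, at the cover's outer (+y) end; its top is 154.5 mm over the bench, 10 mm above the walls. Push it from outside toward the middle to open the cover. Moves with the cover.
- right_lip (a point): The same on the right cover: top edge of the outer (-y) face of its pull lip, also 154.5 mm over the bench.
- vertebra: Brown fossil vertebra, 70 x 75 x 38 mm, lying right of the unit; origin under its centre. A bystander.
- amber_bottle: Amber-coloured plastic bottle with a blue lid, 60 mm across, 143 mm high, standing behind the unit; origin under its centre. A bystander.

How it is judged:
By the outcome, as a careful person would: the job done as asked, in the order asked, and still so for the second after the job is handed in, with the robot touching nothing.
It also fails if it takes over 48 s, if anything falls off the work surface, if the arm or the gripper's body presses on something with over 40 N, if the wrist force passes 120 N, or if a joint passes its speed limit or range.

### The arm

A 6-joint arm with a two-finger parallel gripper is mounted at the origin on the work surface; the furniture and walls round the work are solid. World frame = base frame: x ahead of the robot, y to its left, z up, the work surface at z = 0. Lengths are in mm, angles in rad, forces in N, time in s.
With the tool pointing down it reaches from about 350 to 775 mm from the base axis. Payload 7.3 kg.
Tool frame: the origin (TCP) lies between the finger pads; the fingertips stand 22 mm ahead of it and the grasp point (between the pads) lies 3 mm ahead of it; z points along the fingers, x is the direction in which the jaws open and shut, and the axes are right-handed (so a half turn about z gives the same grasp; the last joint's range is limited). The gripper opens to 92 mm and grips with 3 to 60 N. Pads are 19 mm wide; open, the fingers measure 130 mm over their backs; the gripper's body (75 mm by 190 mm) begins 47 mm behind the grasp point.
Start: joints at [-1.462, 0.342, 1.524, -0, 1.275, -0.146], TCP at [132.349, -508.062, 248.741] pointing down, gripper open.
Joint ranges: [-2.53, 2.53], [-0.77, 2.02], [0.04, 2.7], [-1, 4.14], [0.28, 2.66], [-3.11, 3.11]. Speed limits (rad/s): [2.57, 2.57, 3.14, 3.14, 3.14, 3.14].

### API

Orientations are given as [roll, pitch, yaw] about the fixed x, y, z axes, in that order (R = Rz(yaw) Ry(pitch) Rx(roll)).
In Python, from plant import * gives the robot as it stands. The module is installed in compiled form; this text tells all that it offers.
- The arm moves only by the shell command python3 -m handwheel 'ROWS' [OPENING]. ROWS is a JSON object of lists of equal length, an entry for each row: "translation": the shift along the world's x, y, z in units of 15 cm (1.0 is 15 cm), a list of three; "twist": the turn about the world's z in units of 90 degrees (1.0 is 90 degrees). In form: {"translation": [[tx, ty, tz], ...], "twist": [twist, ...]}. A call has exactly 8 rows; each row shifts and turns the pose as measured when the row begins; what a row does not reach is not made up. A row lasts 1/8 s, in which the tool goes at most 62.5 mm and 10.7 degrees, less where a joint would pass 70% of its speed; a pose out of reach is approached as far as the arm can. A call with a number of a shift or a turn outside -1 to 1 is refused whole. A call with a gripper value outside its range is refused whole. OPENING is the closure in counts, from 0 (fully open) to 255 (shut), set as the call begins (- or left out, the last holds). The fingers move at their own pace and stop on an object; the grip force is fixed at half the most. Time passes only in rows, so rows that do not move let the fingers close, or fill a call up. It gives the time, the measured TCP pose, the force and the opening at its end, in the units of the state.
- get_obs(): the state, without advancing time (a new reading comes with each control period).
- capture(name): name is "scene" or "top"; returns a dict with "img" (420x560x3 uint8, red, green, blue), "vertical_fov" (degrees; the focal length in pixels is half the picture's height over the tangent of half this angle, whatever the lens; pixels are square), "cx", "cy" (the principal point, pixels), "world_from_camera" (4x4, takes a point from camera to world coordinates). Camera axes: x right, y up, looking along -z (the intrinsics and any distortion apply to the point x, -y, -z); pixel columns grow to the right and rows downward; lengths in mm; the calibration is good to about 2 mm. A picture is of the moment at which its call begins. There is no depth.
- close_job(): hands the job in, once; it reports no verdict.
Trained networks look in the newest picture that a camera, given by its name, has taken for a name from the list of things; names that differ only in an ending like _2 or _b are one class to them, and where a whole thing is asked for, a point or a joint stands for the part that bears it (a point fixed in the world has none). Each returns a list of dicts, best first, with "score" (0 to 1); they miss things now and then, are a little off and sometimes report something else, mostly with a low value. They report only what shows in the picture. A call takes as long as a camera call.
- search_frame(camera, label): "position" ([x, y, z] in mm, in the coordinates of the camera as it stood for that picture, good to about 4 mm: the middle of the surface that is visible of it).
- spot_point(camera, label): "position" ([x, y, z] in mm, in the coordinates of the camera as it stood for that picture, good to about 4 mm: a listed point, or the origin of a listed thing).
The state is a dict: "time": time; "joint_positions": joint angles; "dq": joint speeds; "tau": joint torques, N m; "tool_pos": TCP position; "tcp_rot": TCP orientation; "contact_force": force on the tool from outside, world axes, zero at the start; "moment": the same for the moment, N m; "grip_width": finger opening in mm.
Only numpy, scipy, OpenCV 4.12 (cv2) and the standard library are available. Lean on these libraries where they do the work, as an engineer would, in place of code of your own. Each camera call takes 0.05 s, during which the arm holds its last target.

## Working session

There is one attempt and no reset: what is moved stays moved. The work goes in short steps, Python scripts to look and compute and a shell command to move; the robot and the scene stay as the last step left them, time stands still between calls to the robot, and variables do not carry over. Pictures are saved under pics/ and viewed, and the job is handed in when it is done.

```bash
mkdir -p pics; cat > h.py <<'E'
from plant import *
import numpy as np, cv2
def snap(cam,fn):
    c=capture(cam); cv2.imwrite('pics/'+fn,c['img'][:,:,::-1]); return c
def w(c,p): return (c['world_from_camera']@np.r_[p,1])[:3].round(1)
E
python3 - <<'E'
from h import *
o=get_obs(); print(o['time'],o['tool_pos'],o['tcp_rot'],o['grip_width'])
for cam in ['scene','top']:
    c=snap(cam,cam+'0.png'); print(cam,c['vertical_fov'],c['cx'],c['cy'],c['world_from_camera'].round(3).tolist(),[k for k in c])
    for l in ['abrasive_unit','left_neck','right_neck','red_cap','red_bar','blue_cap','left_lip','right_lip','vertebra','amber_bottle']:
        print(l,[(w(c,d['position']),round(d['score'],2)) for d in spot_point(cam,l)[:2]])
print(get_obs()['time'])
E
```

```text
0.0 [ 132.3034393  -507.6710433   248.04243941] [-3.14138921e+00  1.53126221e-03 -1.31597003e+00] 91.55214587923382
scene 48.93759062109565 274.9110171133018 207.936260967553 [[-0.813, 0.324, -0.483, 96.897], [-0.582, -0.434, 0.688, 599.343], [0.013, 0.84, 0.542, 608.728], [0.0, 0.0, 0.0, 1.0]] ['img', 'vertical_fov', 'cx', 'cy', 'world_from_camera']
abrasive_unit [(array([452.1,   1.8,   0. ]), 0.8)]
left_neck [(array([455.7,  79.2,  79.7]), 0.35)]
right_neck []
red_cap [(array([454.4,  77.9,  78.1]), 0.6), (array([ 658.4, -100.3,   -5.1]), 0.4)]
red_bar [(array([457.9,  79.6,  80.7]), 0.33), (array([454.7,   2.5,  -3.9]), 0.28)]
blue_cap []
left_lip [(array([460. , 129.2, 154.5]), 0.61)]
right_lip [(array([ 444.3, -146.6,  152.4]), 0.95)]
vertebra [(array([ 424.1, -266.1,    3.3]), 0.65)]
amber_bottle [(array([ 658.6, -100.3,   -6.7]), 0.55)]
top 54.01646890092764 279.99466420137514 210.0283639161369 [[-0.007, 0.997, -0.071, 473.301], [-1.0, -0.007, -0.009, -42.358], [-0.009, 0.071, 0.997, 1095.375], [0.0, 0.0, 0.0, 1.0]] ['img', 'vertical_fov', 'cx', 'cy', 'world_from_camera']
abrasive_unit [(array([448.3,  -1.8,  -0.8]), 0.97)]
left_neck []
right_neck [(array([656.7, -95.9,  -3.2]), 0.37)]
red_cap []
red_bar []
blue_cap []
left_lip [(array([456.8, 129.2, 146.7]), 0.64)]
right_lip [(array([ 443.4, -138.6,  152.9]), 0.64)]
vertebra [(array([ 424.7, -268.3,   -1. ]), 0.77)]
amber_bottle [(array([661.7, -99.8,  -1.4]), 0.62)]
1.1
```

View pics/scene0.png

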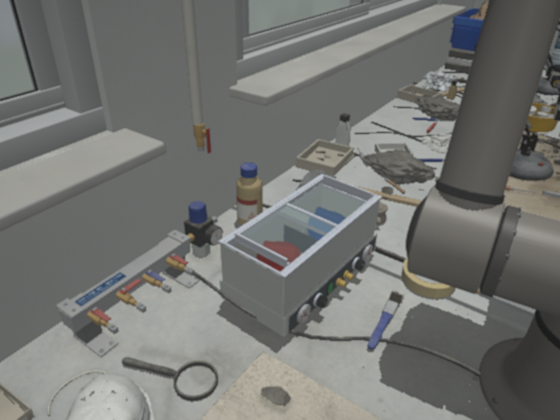

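View pics/top0.png

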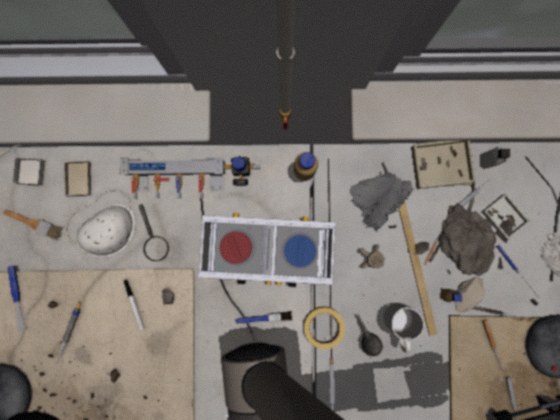

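```bash
python3 - <<'E'
import cv2
i=cv2.imread('pics/top0.png')[205:295,190:345]; cv2.imwrite('pics/t0z.png',cv2.resize(i,None,fx=5,fy=5,interpolation=cv2.INTER_CUBIC))
i=cv2.imread('pics/scene0.png')[160:340,200:400]; cv2.imwrite('pics/s0z.png',cv2.resize(i,None,fx=3.3,fy=3.3,interpolation=cv2.INTER_CUBIC))
E
```

```text
(no output)
```

View pics/t0z.png

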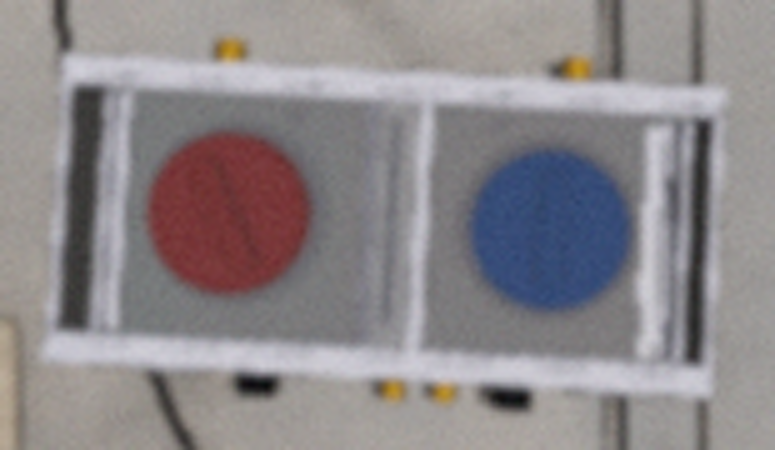

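View pics/s0z.png

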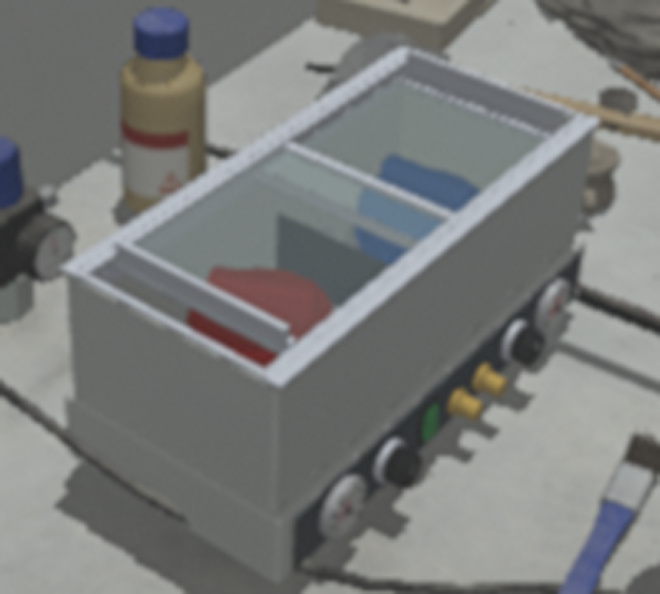

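```bash
cat >> h.py <<'E'
def ray(c,u,v,z):
    f=210/np.tan(np.radians(c['vertical_fov']/2)); T=c['world_from_camera']
    d=T[:3,:3]@np.array([(u-c['cx'])/f,-(v-c['cy'])/f,-1]); o=T[:3,3]
    return (o+d*(z-o[2])/d[2]).round(1)
def proj(c,p):
    f=210/np.tan(np.radians(c['vertical_fov']/2)); q=np.linalg.inv(c['world_from_camera'])@np.r_[p,1]
    return np.array([c['cx']+f*q[0]/-q[2], c['cy']-f*q[1]/-q[2]])
E
python3 - <<'E'
from h import *
c=capture('top'); P=[]
for n,u,v,z in [('TL',63,57,144),('TR',727,90,144),('BR',712,393,144),('BL',43,360,144),('lipLt',128,95,154.5),('lipLb',112,328,154.5),('liplo_t',106,95,154.5),('liplo_b',95,328,154.5),('redc',229,213,110),('bar1',215,158,127.3),('bar2',258,262,127.3),('bluec',551,230,98),('rlip t',690,125,154.5),('rlip b',655,355,154.5)]:
    p=ray(c,190+u/5,205+v/5,z); P.append(p); print(n,p)
print(np.mean(P[:4],0))
s=capture('scene')
for n,u,v in [('L back',68,268),('L front',280,383),('Rfront',597,122),('Rback',405,50)]:
    print(n,ray(s,200+u/3.3,160+v/3.3,144))
for n,u,v in [('lip back',120,245),('lip front',290,338)]:
    print(n,ray(s,200+u/3.3,160+v/3.3,154.5))
E
```

```text
TL [527.2 145.4 144. ]
TR [ 509.8 -161.6  144. ]
BR [ 371.4 -152.6  144. ]
BL [388.1 153.6 144. ]
lipLt [509.  113.4 154.5]
lipLb [403.3 120.2 154.5]
liplo_t [509.1 123.5 154.5]
liplo_b [403.3 127.9 154.5]
redc [454.1  72.3 110. ]
bar1 [480.2  76.9 127.3]
bar2 [431.5  56.7 127.3]
bluec [444.7 -81.6  98. ]
rlip t [ 493.5 -143.2  154.5]
rlip b [ 389.7 -125.8  154.5]
[449.125  -3.8   144.   ]
L back [524.3 147.1 144. ]
L front [388.6 155.3 144. ]
Rfront [ 369.3 -145.5  144. ]
Rback [ 504.8 -153.4  144. ]
lip back [506.4 127.2 154.5]
lip front [396.1 136.6 154.5]
```

```bash
python3 -m handwheel '{"translation":[[0.3,0.2,0],[0.3,0.2,0],[0.3,0.2,0],[0.3,0.2,0],[0.3,0.2,0],[0.3,0.2,0],[0.1,0.4,0],[0.05,0.4,0]],"twist":[-0.1,-0.1,0,0,0,0,0,0]}' 255
```

```text
time: 2.2
tool_pos: [431.9, -203.2, 248.3]
tcp_rot: [-3.139, -0.003, -1.649]
contact_force: [0.9, -0.0, -0.3]
grip_width: 16.7
```

```bash
python3 -m handwheel '{"translation":[[0.03,0.41,0],[0.03,0.41,0],[0.03,0.41,0],[0.03,0.41,0],[0.03,0.41,0],[0.03,0.41,0],[0.02,0.1,-0.2],[0,0,-0.2]],"twist":[0,0,0,0,0,0,0,0]}' -
```

```text
time: 3.2
tool_pos: [462.5, 191.5, 190.3]
tcp_rot: [-3.128, 0.0, -1.643]
contact_force: [-0.4, 0.5, -0.5]
grip_width: 0.4
```

```bash
python3 -m handwheel '{"translation":[[0,0,-0.06],[0,0,-0.05],[0,-0.02,0],[0,-0.05,0],[0,-0.05,0],[0,-0.05,0],[0,0,0],[0,0,0]],"twist":[0,0,0,0,0,0,0,0]}' -; python3 - <<'E'
from h import *
c=snap('scene','s1.png'); i=c['img'][130:340,170:400,::-1]; cv2.imwrite('pics/s1z.png',cv2.resize(i,None,fx=2.8,fy=2.8,interpolation=cv2.INTER_CUBIC))
E
```

```text
time: 4.2
tool_pos: [463.5, 163.0, 175.1]
tcp_rot: [-3.126, 0.0, -1.645]
contact_force: [-0.5, -0.4, -0.0]
grip_width: 0.4
```

View pics/s1z.png

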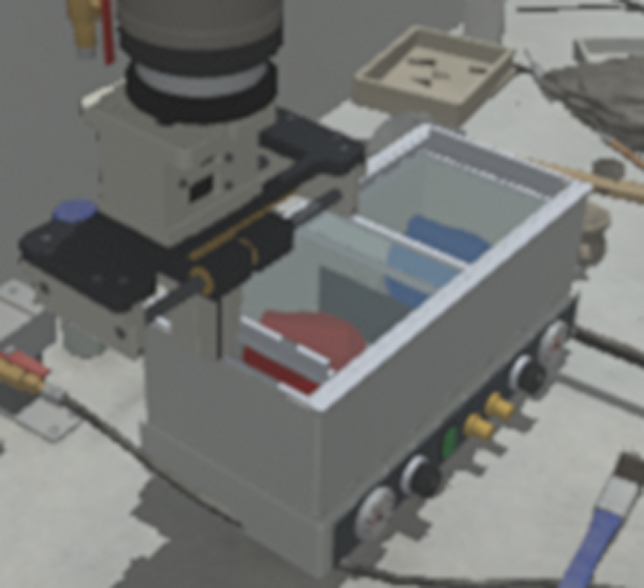

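```bash
python3 -m handwheel '{"translation":[[0,0,-0.03],[0,-0.05,0],[0,-0.06,0],[-0.01,-0.1,0],[-0.01,-0.13,0],[-0.01,-0.13,0],[-0.01,-0.13,0],[0,-0.12,0]],"twist":[0,0,0,0,0,0,0,0]}' -
```

```text
time: 5.25
tool_pos: [457.2, 50.3, 170.9]
tcp_rot: [-3.124, 0.003, -1.644]
contact_force: [-1.8, 1.4, 2.1]
grip_width: 0.2
```

```bash
python3 -m handwheel '{"translation":[[0,-0.06,0],[0,-0.05,0],[0,-0.04,0],[0,-0.03,0],[0,-0.03,0],[0,-0.02,0],[0,-0.02,0],[0,-0.02,0]],"twist":[0,0,0,0,0,0,0,0]}' -
```

```text
time: 6.25
tool_pos: [456.0, 14.3, 171.1]
tcp_rot: [-3.126, 0.019, -1.648]
contact_force: [-0.1, 17.0, 3.5]
grip_width: 0.5
```

```bash
python3 -m handwheel '{"translation":[[0,0.05,0],[0,0.05,0.15],[0,0.3,0.1],[0,0.4,0],[0,0.4,0],[0,0.2,0],[0,0.0,0],[0,0,0]],"twist":[0,0,0.1,0.1,0.1,0,0,0]}' 144
python3 - <<'E'
from h import *
t=snap('top','t2.png');s=snap('scene','s2.png')
i=t['img'][205:295,190:345,::-1]; cv2.imwrite('pics/t2z.png',cv2.resize(i,None,fx=5,fy=5,interpolation=cv2.INTER_CUBIC))
i=s['img'][160:340,200:400,::-1]; cv2.imwrite('pics/s2z.png',cv2.resize(i,None,fx=3.3,fy=3.3,interpolation=cv2.INTER_CUBIC))
for cam,c in [('top',t),('scene',s)]:
  for l in ['abrasive_unit','red_cap','red_bar','left_lip','right_lip','left_neck']:
    print(cam,l,[(w(c,d['position']),round(d['score'],2)) for d in spot_point(cam,l)[:1]])
E
```

```text
time: 7.25
tool_pos: [458.1, 229.5, 209.7]
tcp_rot: [-3.12, 0.013, -1.161]
contact_force: [0.1, 0.7, -0.7]
grip_width: 40.1
top abrasive_unit [(array([449.2,  -2.3,  -0.7]), 0.77)]
top red_cap [(array([456.9,  70.7,  79.2]), 0.87)]
top red_bar [(array([452.5,  72.9, 128.5]), 0.6)]
top left_lip [(array([451.7,   7. , 151.2]), 0.78)]
top right_lip [(array([ 448.5, -140.4,  153. ]), 0.73)]
top left_neck [(array([457.7,  75. ,  59. ]), 0.72)]
scene abrasive_unit [(array([455.5,   0.8,  -3.7]), 0.56)]
scene red_cap [(array([454. ,  79.3,  82.2]), 0.91)]
scene red_bar [(array([456. ,  74.6, 128.3]), 0.58)]
scene left_lip [(array([455.8,   4.8, 154.3]), 0.85)]
scene right_lip [(array([ 443.7, -145.5,  154. ]), 0.68)]
scene left_neck [(array([655.9, -99.2,  -4.4]), 0.43)]
```

View pics/t2z.png

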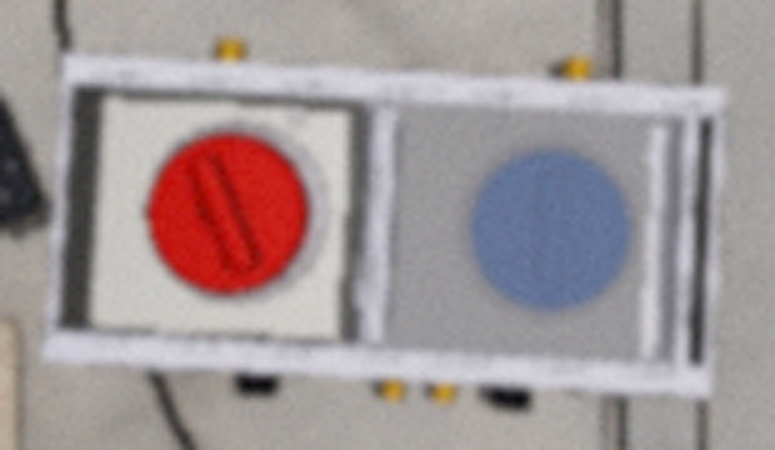

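View pics/s2z.png

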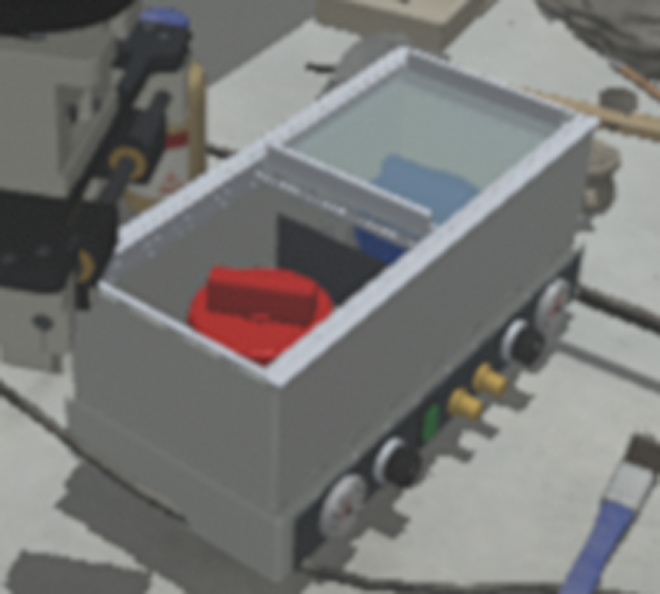

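```bash
python3 - <<'E'
from h import *
c=capture('top');s=capture('scene')
a=ray(c,190+200/5,205+160/5,127.3);b=ray(c,190+246/5,205+264/5,127.3)
print(a,b,(a+b)/2,np.degrees(np.arctan2(*(a-b)[[1,0]])))
q=[ray(s,200+u/3.3,160+v/3.3,127.3) for u,v in [(207,288),(212,268),(316,300),(312,322)]]
print(q)
# unit axis from red bars / walls
for n in[( 63,57),(727,90),(712,393),(43,360)]: pass
E
```

```text
[479.3  83.9 127.3] [430.6  62.3 127.3] [454.95  73.1  127.3 ] 23.91881009642787
[array([471. , 101.2, 127.3]), array([479.2,  85.9, 127.3]), array([420.4,  76. , 127.3]), array([412.2,  92. , 127.3])]
```

```bash
python3 - <<'E'
from h import *
i=cv2.imread('pics/s2.png')[235:275,250:310]; cv2.imwrite('pics/s2y.png',cv2.resize(i,None,fx=12,fy=12,interpolation=cv2.INTER_CUBIC))
c=capture('scene')
# predicted bar outline, angle 24 and 10
for ang in (24,10):
    t=np.radians(ang);ux=np.array([np.cos(t),np.sin(t),0]);uy=np.array([-np.sin(t),np.cos(t),0])
    print(ang,[((proj(c,np.array([454,75,z])+a*29*ux+b*7*uy)-[250,235])*12).round().astype(int).tolist() for z in (127.3,107.3) for a,b in((1,1),(-1,1),(-1,-1),(1,-1))])
E
```

```text
24 [[149, 103], [549, 157], [565, 99], [171, 46], [149, 213], [544, 268], [559, 208], [171, 155]]
10 [[155, 73], [523, 184], [562, 129], [198, 21], [155, 182], [518, 295], [557, 240], [197, 130]]
```

View pics/s2y.png

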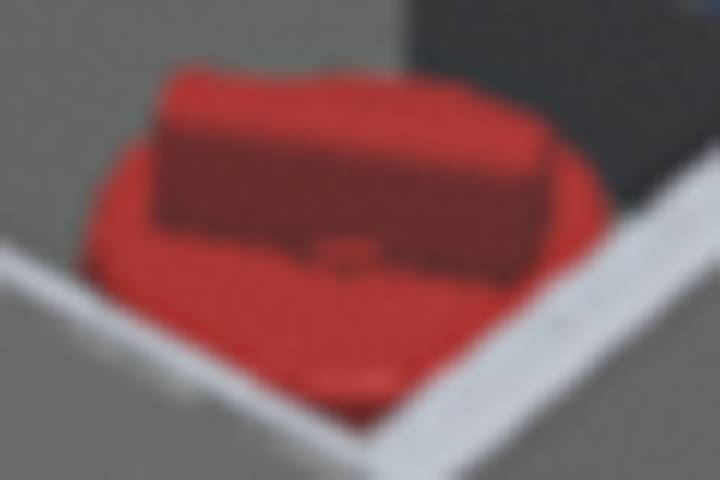

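```bash
python3 -m handwheel '{"translation":[[-0.01,-0.35,0],[0,-0.4,0],[0,-0.2,0],[0,-0.06,0],[0,0,-0.15],[0,0,-0.15],[0,0,0],[0,0,0]],"twist":[0,0,0,0,0,0,0,0]}' -
```

```text
time: 9.1
tool_pos: [457.6, 77.5, 165.3]
tcp_rot: [-3.116, 0.013, -1.157]
contact_force: [0.2, -0.1, 0.4]
grip_width: 40.0
```

```bash
python3 -m handwheel '{"translation":[[-0.02,-0.015,-0.08],[0,0,-0.08],[0,0,-0.05],[0,0,0],[0,0,0],[0,0,0],[0,0,0],[0,0,0]],"twist":[0,0,0,0,0,0,0,0]}' -
python3 - <<'E'
from h import *
s=snap('scene','s3.png');t=snap('top','t3.png')
a=cv2.resize(s['img'][200:300,220:330,::-1],None,fx=5.4,fy=5.4,interpolation=cv2.INTER_CUBIC)
cv2.imwrite('pics/s3z.png',a)
E
```

```text
time: 10.1
tool_pos: [455.4, 75.5, 133.4]
tcp_rot: [-3.112, 0.012, -1.157]
contact_force: [0.7, -0.2, -0.7]
grip_width: 39.9
```

View pics/s3z.png

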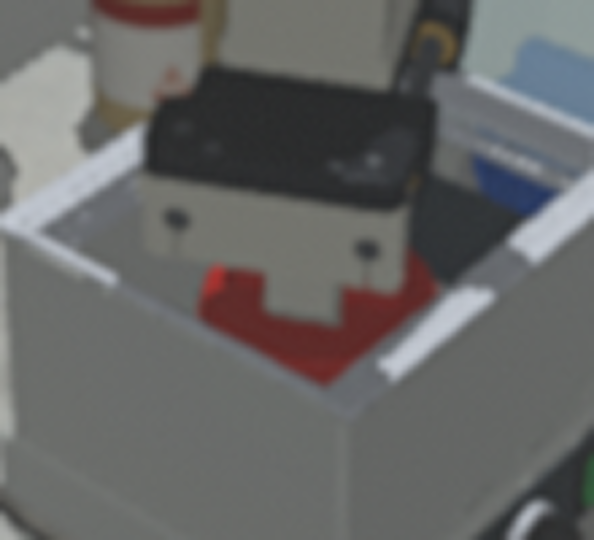

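```bash
python3 -m handwheel '{"translation":[[0,0,0],[0,0,0],[0,0,0],[0,0,0],[0,0,0],[0,0,0],[0,0,0],[0,0,0]],"twist":[0,0,0,0,0.1,0.1,0.1,0]}' 210
python3 - <<'E'
from h import *
o=get_obs();print(o['contact_force'].round(1),o['moment'].round(2))
s=snap('scene','s4.png')
a=cv2.resize(s['img'][200:300,220:330,::-1],None,fx=5.4,fy=5.4,interpolation=cv2.INTER_CUBIC)
cv2.imwrite('pics/s4z.png',a)
E
```

```text
time: 11.2
tool_pos: [455.2, 75.7, 133.4]
tcp_rot: [-3.113, 0.012, -0.673]
contact_force: [-0.1, -0.1, 0.8]
grip_width: 16.4
[-0.1 -0.1  0.8] [-0.03 -0.06 -0.02]
```

View pics/s4z.png

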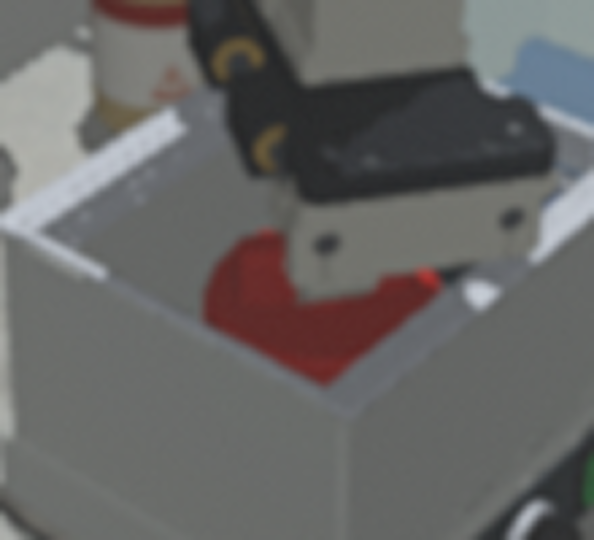

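```bash
python3 -m handwheel '{"translation":[[0,0,0],[0,0,0],[0,0,0],[0,0,0],[0,0,0],[0,0,0],[0,0,0],[0,0,0]],"twist":[0.06,0.06,0.05,0,0,0,0,0]}' -
python3 - <<'E'
from h import *
o=get_obs();print(o['contact_force'].round(1),o['moment'].round(2))
s=snap('scene','s5.png')
a=cv2.resize(s['img'][200:300,220:330,::-1],None,fx=5.4,fy=5.4,interpolation=cv2.INTER_CUBIC)
cv2.imwrite('pics/s5z.png',a)
E
```

```text
time: 12.25
tool_pos: [455.1, 75.7, 133.3]
tcp_rot: [-3.113, 0.012, -0.419]
contact_force: [-0.1, 0.1, -0.4]
grip_width: 16.1
[-0.1  0.1 -0.4] [-0.05 -0.03 -0.04]
```

View pics/s5z.png

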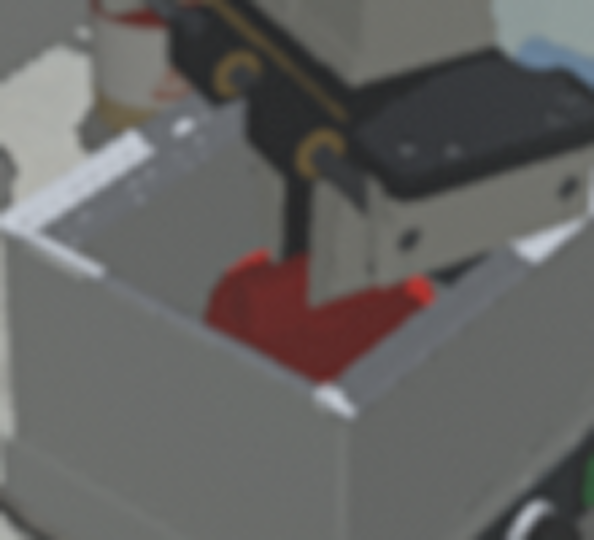

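```bash
python3 -m handwheel '{"translation":[[0,0,0],[0,0,0],[0,0,0],[0,0,0],[0,0,0],[0,0,0],[0,0,0],[0,0,0]],"twist":[0,0,0,0,0,0,0,0]}' 165
python3 - <<'E'
from h import *
s=snap('scene','s6.png')
for k in ('2','5','6'):
    print(k)
a=np.vstack([cv2.resize(cv2.imread('pics/s%s.png'%k)[235:285,240:320],None,fx=6,fy=6,interpolation=cv2.INTER_CUBIC) for k in ('5','6')])
cv2.imwrite('pics/s6z.png',a)
E
```

```text
time: 13.3
tool_pos: [455.1, 75.7, 133.3]
tcp_rot: [-3.113, 0.012, -0.419]
contact_force: [0.2, 0.2, 0.5]
grip_width: 32.4
2
5
6
```

View pics/s6z.png

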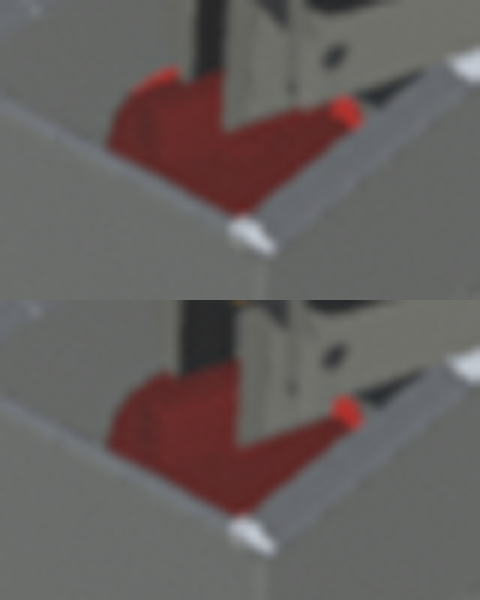

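```bash
python3 - <<'E'
from h import *
c=capture('scene')
rows=[]
for k in ('2','4','6'):
    im=cv2.imread('pics/s%s.png'%k)
    if k!='2': pass
    im=im.copy()
    big=cv2.resize(im[235:275,245:315],None,fx=5,fy=5,interpolation=cv2.INTER_CUBIC)
    for z,col in ((107.3,(0,255,0)),(99.8,(255,255,0))):
        th=np.linspace(0,2*np.pi,60)
        pts=np.array([(proj(c,[454.5+38.5*np.cos(t),75+38.5*np.sin(t),z])-[245,235]+[0,1.5]+.5)*5 for t in th]).round().astype(np.int32)
        cv2.polylines(big,[pts],True,col,1)
    rows.append(big)
cv2.imwrite('pics/cmp.png',np.vstack(rows))
E
```

```text
(no output)
```

View pics/cmp.png

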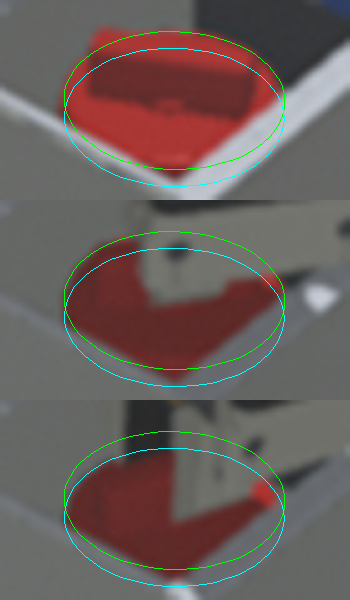

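```bash
python3 -m handwheel '{"translation":[[0,0,-0.05],[0,0,0],[0,0,0],[0,0,0],[0,0,0],[0,0,0],[0,0,0],[0,0,0]],"twist":[0,0,0,-0.1,-0.1,-0.1,-0.1,0]}' 210
python3 - <<'E'
from h import *
o=get_obs();print(o['contact_force'].round(1),o['moment'].round(2),np.degrees(o['tcp_rot'][2])+93.4)
E
```

```text
time: 14.4
tool_pos: [455.0, 75.7, 125.1]
tcp_rot: [-3.113, 0.013, -1.065]
contact_force: [0.9, 0.9, -0.5]
grip_width: 16.4
[ 0.9  0.9 -0.5] [-0.02 -0.04 -0.03] 32.35601094839117
```

```bash
python3 -m handwheel '{"translation":[[0,0,0],[0,0,0],[0,0,0],[0,0,0],[0,0,0],[0,0,0],[0,0,0],[0,0,0]],"twist":[-0.08,-0.08,-0.08,-0.06,-0.05,0,0,0]}' -
python3 - <<'E'
from h import *
o=get_obs();print(o['contact_force'].round(1),o['moment'].round(2),np.degrees(o['tcp_rot'][2])+93.4)
s=snap('scene','s7.png')
big=cv2.resize(s['img'][225:285,235:325,::-1],None,fx=7,fy=7,interpolation=cv2.INTER_CUBIC)
cv2.imwrite('pics/s7z.png',big)
E
```

```text
time: 15.4
tool_pos: [455.1, 75.7, 125.1]
tcp_rot: [-3.113, 0.013, -1.605]
contact_force: [-0.1, -0.3, 0.0]
grip_width: 16.2
[-0.1 -0.3  0. ] [-0.06 -0.    0.03] 1.4424630741400648
```

View pics/s7z.png

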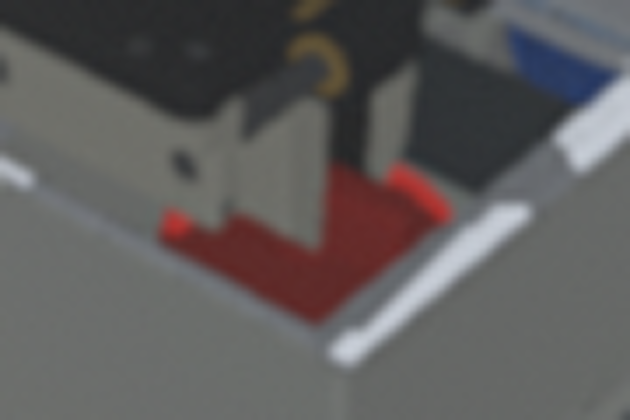

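```bash
python3 -m handwheel '{"translation":[[0,0,0],[0,0,0],[0,0,0],[0,0,0],[0,0,0],[0,0,0],[0,0,0],[0,0,0]],"twist":[-0.04,-0.03,-0.03,-0.02,0,0,0,0]}' -
python3 - <<'E'
from h import *
o=get_obs();print(o['contact_force'].round(1),o['moment'].round(2),np.degrees(o['tcp_rot'][2])+93.4)
E
```

```text
time: 16.45
tool_pos: [455.0, 76.1, 125.2]
tcp_rot: [-3.113, 0.013, -1.793]
contact_force: [0.1, 0.4, 0.1]
grip_width: 16.1
[0.1 0.4 0.1] [0.21 0.04 0.25] -9.33128666608036
```

```bash
python3 -m handwheel '{"translation":[[0,0,0],[0,0,0],[0,0,0],[0,0,0],[0,0,0],[0,0,0],[0,0,0],[0,0,0]],"twist":[-0.03,-0.03,-0.03,-0.03,0,0,0,0]}' -
python3 - <<'E'
from h import *
o=get_obs();print(o['contact_force'].round(1),o['moment'].round(2),np.degrees(o['tcp_rot'][2])+93.4)
E
```

```text
time: 17.45
tool_pos: [454.5, 76.3, 125.3]
tcp_rot: [-3.113, 0.01, -1.974]
contact_force: [-1.1, 1.2, 0.5]
grip_width: 18.1
[-1.1  1.2  0.5] [0.28 0.13 1.08] -19.68010531301921
```

```bash
python3 -m handwheel '{"translation":[[0,0,0],[0,0,0],[0,0,0],[0,0,0],[0,0,0.1],[0,0,0.2],[0,0.1,0.3],[0,0.3,0.1]],"twist":[0.08,0.08,0.05,0,0,0,0,0]}' 150
python3 -m handwheel '{"translation":[[0,0.4,0],[0,0.4,0],[0,0.3,0],[0,0,0],[0,0,0],[0,0,0],[0,0,0],[0,0,0]],"twist":[0,0,0,0,0,0,0,0]}' -
python3 - <<'E'
from h import *
t=snap('top','t8.png');s=snap('scene','s8.png')
i=t['img'][205:295,190:345,::-1]; cv2.imwrite('pics/t8z.png',cv2.resize(i,None,fx=5,fy=5,interpolation=cv2.INTER_CUBIC))
big=cv2.resize(s['img'][235:275,245:315,::-1],None,fx=8,fy=8,interpolation=cv2.INTER_CUBIC)
for z,col in ((99.8,(0,255,0)),(95.2,(255,255,0))):
    pts=np.array([(proj(s,[454.5+38.5*np.cos(a),75+38.5*np.sin(a),z])-[245,235]+[0,1.5]+.5)*8 for a in np.linspace(0,6.3,60)]).round().astype(np.int32)
    cv2.polylines(big,[pts],True,col,1)
cv2.imwrite('pics/s8z.png',big)
for cam,c in [('top',t),('scene',s)]:
  for l in ['red_cap','red_bar','left_lip','right_lip','vertebra','amber_bottle']:
    print(cam,l,[(w(c,d['position']),round(d['score'],2)) for d in spot_point(cam,l)[:1]])
E
```

```text
time: 18.45
tool_pos: [454.4, 134.3, 231.8]
tcp_rot: [-3.117, 0.013, -1.662]
contact_force: [-0.0, -0.8, -0.7]
grip_width: 37.7
time: 19.45
tool_pos: [455.2, 302.9, 233.7]
tcp_rot: [-3.113, 0.015, -1.681]
contact_force: [-0.1, -0.1, 0.2]
grip_width: 38.1
top red_cap [(array([454.5,  74.6,  60.2]), 0.61)]
top red_bar [(array([455.4,  74.9, 113.3]), 0.88)]
top left_lip [(array([451. ,   8.7, 146.4]), 0.57)]
top right_lip [(array([ 441.7, -141.1,  152.5]), 0.73)]
top vertebra [(array([ 425.3, -268.3,   -1.5]), 0.84)]
top amber_bottle [(array([ 6.613e+02, -9.810e+01,  1.000e-01]), 0.61)]
scene red_cap [(array([457.6,  79.1,  69.3]), 0.68)]
scene red_bar [(array([459. ,  73.8, 114.8]), 0.6)]
scene left_lip [(array([451. ,   6. , 153.1]), 0.57)]
scene right_lip [(array([ 441.2, -142.5,  152.5]), 0.56)]
scene vertebra [(array([ 425.1, -268.6,    0.9]), 0.5)]
scene amber_bottle []
```

View pics/t8z.png

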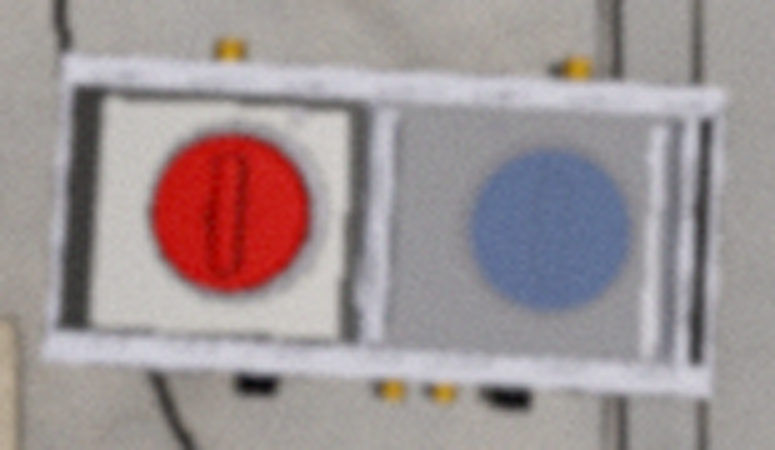

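View pics/s8z.png

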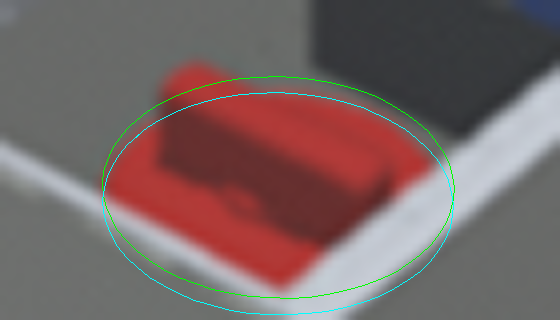

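```bash
python3 - <<'E'
from h import *
c=capture('top');s=capture('scene')
R=lambda p:(lambda d:np.round([d[0]*np.cos(.058)-d[1]*np.sin(.058), d[0]*np.sin(.058)+d[1]*np.cos(.058)],1))(np.array(p[:2])-[448.5,-2.5])
for k in ('t0','t8'):
    g=cv2.imread('pics/%s.png'%k,0).astype(float)
    # profile along unit y at several unit x, z=154.5
    ys=np.arange(-160,160,3); P=np.zeros(len(ys))
    for ux in range(-40,41,5):
        pts=np.array([proj(c,[448.5+ux*np.cos(.058)+y*np.sin(.058),-2.5-ux*np.sin(.058)+y*np.cos(.058),154.5]) for y in ys],np.float32)
        P+=cv2.remap(g.astype(np.float32),pts[:,0].copy(),pts[:,1].copy(),cv2.INTER_LINEAR).ravel()/17
    print(k,[(int(y),int(v)) for y,v in zip(ys,P) if (y>95 or y<-110 or -40<y<30)])
a=cv2.imread('pics/s8.png')[160:300,230:390];cv2.imwrite('pics/s8y.png',cv2.resize(a,None,fx=4.5,fy=4.2,interpolation=cv2.INTER_CUBIC))
E
```

```text
[ WARN:0@2.021] global loadsave.cpp:275 findDecoder imread_('pics/t0.png'): can't open/read file: check file path/integrity
Traceback (most recent call last):
AttributeError: 'NoneType' object has no attribute 'astype'
```

```bash
python3 - <<'E'
from h import *
c=capture('top')
for k in ('top0','t2','t8'):
    g=cv2.imread('pics/%s.png'%k,0).astype(np.float32)
    ys=np.arange(-160,160,3); P=np.zeros(len(ys))
    for ux in range(-40,41,5):
        pts=np.array([proj(c,[448.5+ux*np.cos(.058)+y*np.sin(.058),-2.5-ux*np.sin(.058)+y*np.cos(.058),154.5]) for y in ys],np.float32)
        P+=cv2.remap(g,pts[:,0].copy(),pts[:,1].copy(),cv2.INTER_LINEAR).ravel()/17
    print(k,[(int(y),int(v)) for y,v in zip(ys,P) if (y>95 or y<-110 or -40<y<30)])
a=cv2.imread('pics/s8.png')[160:300,230:390];cv2.imwrite('pics/s8y.png',cv2.resize(a,None,fx=4.5,fy=4.2,interpolation=cv2.INTER_CUBIC))
E
```

```text
top0 [(-160, 152), (-157, 151), (-154, 154), (-151, 164), (-148, 143), (-145, 77), (-142, 52), (-139, 97), (-136, 142), (-133, 124), (-130, 127), (-127, 157), (-124, 183), (-121, 194), (-118, 171), (-115, 133), (-112, 112), (-37, 114), (-34, 118), (-31, 121), (-28, 122), (-25, 121), (-22, 128), (-19, 162), (-16, 183), (-13, 164), (-10, 145), (-7, 136), (-4, 120), (-1, 123), (2, 135), (5, 132), (8, 125), (11, 121), (14, 121), (17, 121), (20, 121), (23, 120), (26, 118), (29, 115), (98, 90), (101, 95), (104, 100), (107, 109), (110, 116), (113, 118), (116, 124), (119, 157), (122, 176), (125, 160), (128, 155), (131, 124), (134, 74), (137, 57), (140, 59), (143, 76), (146, 129), (149, 163), (152, 157), (155, 153), (158, 154)]
t2 [(-160, 159), (-157, 158), (-154, 161), (-151, 171), (-148, 149), (-145, 85), (-142, 97), (-139, 159), (-136, 174), (-133, 138), (-130, 124), (-127, 149), (-124, 186), (-121, 192), (-118, 167), (-115, 150), (-112, 143), (-37, 145), (-34, 149), (-31, 151), (-28, 151), (-25, 151), (-22, 151), (-19, 151), (-16, 151), (-13, 151), (-10, 150), (-7, 143), (-4, 145), (-1, 1
[... 386 characters left out ...]
, (-154, 157), (-151, 168), (-148, 145), (-145, 82), (-142, 94), (-139, 155), (-136, 170), (-133, 134), (-130, 121), (-127, 146), (-124, 182), (-121, 188), (-118, 162), (-115, 146), (-112, 140), (-37, 142), (-34, 145), (-31, 146), (-28, 148), (-25, 147), (-22, 148), (-19, 148), (-16, 148), (-13, 147), (-10, 147), (-7, 140), (-4, 142), (-1, 175), (2, 186), (5, 173), (8, 141), (11, 106), (14, 96), (17, 129), (20, 180), (23, 199), (26, 194), (29, 186), (98, 118), (101, 131), (104, 149), (107, 172), (110, 188), (113, 193), (116, 193), (119, 192), (122, 192), (125, 191), (128, 181), (131, 140), (134, 82), (137, 60), (140, 60), (143, 77), (146, 132), (149, 166), (152, 159), (155, 155), (158, 156)]
```

View pics/s8y.png

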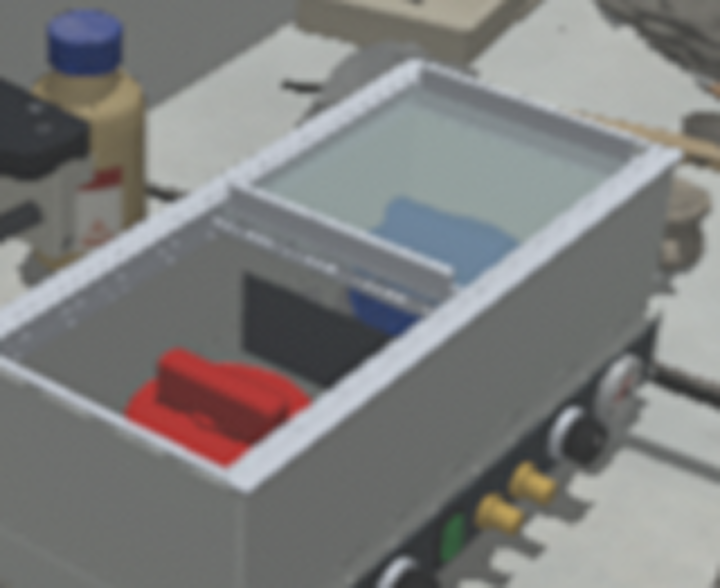

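```bash
python3 -m handwheel '{"translation":[[0,-0.35,0],[0,-0.35,0],[0,-0.35,0],[0,-0.35,0],[0,-0.25,0],[0,0,-0.2],[0,0,-0.2],[0,0,-0.02]],"twist":[0,0,0,0,0,0,0,0]}' 255
```

```text
time: 21.3
tool_pos: [455.3, 48.5, 170.5]
tcp_rot: [-3.107, 0.016, -1.679]
contact_force: [0.1, -0.3, 0.1]
grip_width: 0.8
```

```bash
python3 -m handwheel '{"translation":[[0,-0.08,0],[0,-0.06,0],[0,-0.04,0],[0,-0.03,0],[0,-0.03,0],[0,-0.03,0],[0,-0.03,0],[0,-0.03,0]],"twist":[0,0,0,0,0,0,0,0]}' -
python3 - <<'E'
from h import *
s=snap('scene','s9.png')
a=s['img'][130:300,200:390,::-1];cv2.imwrite('pics/s9y.png',cv2.resize(a,None,fx=4,fy=3.5,interpolation=cv2.INTER_CUBIC))
E
```

```text
time: 22.3
tool_pos: [457.2, 9.2, 175.4]
tcp_rot: [-3.102, 0.043, -1.682]
contact_force: [0.6, 20.7, 3.7]
grip_width: 0.5
```

View pics/s9y.png

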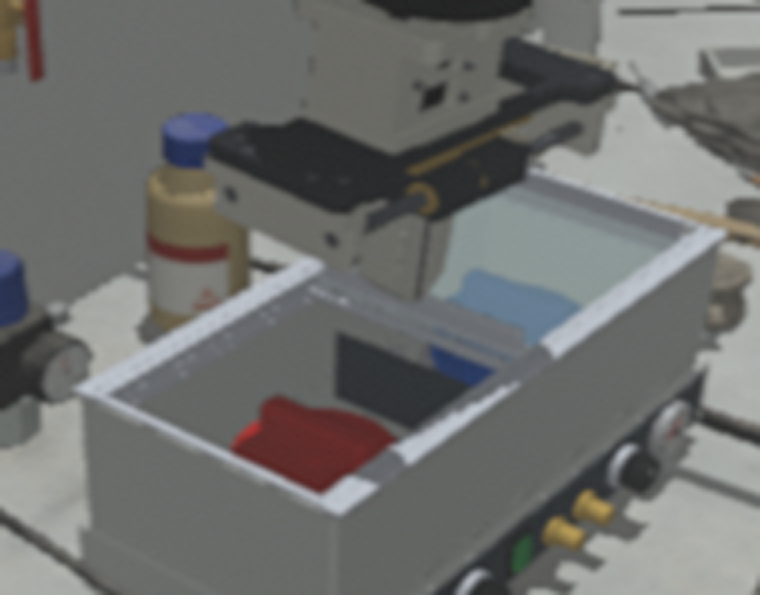

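```bash
python3 -m handwheel '{"translation":[[0,0.06,0],[0,0.06,0],[0,0.05,0.15],[0,0.2,0.2],[0,0.4,0],[0,0.4,0],[0,0.4,0],[0,0,0]],"twist":[0,0,0,0,0,0,0,0]}' -
python3 - <<'E'
from h import *
t=snap('top','t10.png');c=t
for k in ('t8','t10'):
    g=cv2.imread('pics/%s.png'%k,0).astype(np.float32)
    ys=np.arange(-160,160,3); P=np.zeros(len(ys))
    for ux in range(-40,41,5):
        pts=np.array([proj(c,[448.5+ux*np.cos(.058)+y*np.sin(.058),-2.5-ux*np.sin(.058)+y*np.cos(.058),154.5]) for y in ys],np.float32)
        P+=cv2.remap(g,pts[:,0].copy(),pts[:,1].copy(),cv2.INTER_LINEAR).ravel()/17
    print(k,[(int(y),int(v)) for y,v in zip(ys,P) if (y<-110 or -20<y<20)])
i=t['img'][205:295,190:345,::-1]; cv2.imwrite('pics/t10z.png',cv2.resize(i,None,fx=5,fy=5,interpolation=cv2.INTER_CUBIC))
for l in ['red_cap','red_bar','left_lip','right_lip','vertebra','amber_bottle']:
    print(l,[(w(c,d['position']),round(d['score'],2)) for d in spot_point('top',l)[:1]])
E
```

```text
time: 23.35
tool_pos: [457.0, 252.3, 230.0]
tcp_rot: [-3.099, 0.042, -1.684]
contact_force: [0.1, -1.0, 0.0]
grip_width: 0.6
t8 [(-160, 155), (-157, 154), (-154, 157), (-151, 168), (-148, 145), (-145, 82), (-142, 94), (-139, 155), (-136, 170), (-133, 134), (-130, 121), (-127, 146), (-124, 182), (-121, 188), (-118, 162), (-115, 146), (-112, 140), (-19, 148), (-16, 148), (-13, 147), (-10, 147), (-7, 140), (-4, 142), (-1, 175), (2, 186), (5, 173), (8, 141), (11, 106), (14, 96), (17, 129)]
t10 [(-160, 158), (-157, 157), (-154, 159), (-151, 171), (-148, 148), (-145, 84), (-142, 96), (-139, 159), (-136, 174), (-133, 138), (-130, 124), (-127, 150), (-124, 187), (-121, 191), (-118, 166), (-115, 149), (-112, 142), (-19, 151), (-16, 151), (-13, 151), (-10, 151), (-7, 142), (-4, 145), (-1, 179), (2, 189), (5, 176), (8, 144), (11, 109), (14, 99), (17, 132)]
red_cap [(array([452.8,  69.5,  64.2]), 0.6)]
red_bar [(array([453.6,  72.9, 114.8]), 0.9)]
left_lip [(array([451.2,   7.1, 151.2]), 0.78)]
right_lip [(array([ 443.5, -139.4,  151.3]), 0.45)]
vertebra [(array([ 423.5, -267.7,   -2.4]), 0.65)]
amber_bottle [(array([659.1, -96.9,  -2.6]), 0.64)]
```

View pics/t10z.png

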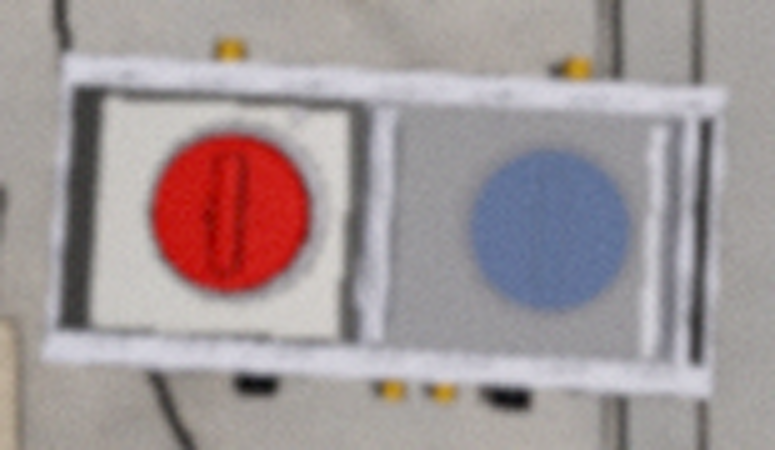

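```bash
python3 -c "
from h import *
print(close_job())"
```

```text
the job is handed in; nothing more can be done
None
```

I handed the job in at about 23.5 s. The red cap is screwed home on the left neck, and the left cover is open against a solid stop.

- **Cover:** I pushed the left cover by its lip until it stopped (17 N). A second push at 21 N did not move it further.
- **Cap:** With a loose hold, so the cap was never lifted, I turned it counter-clockwise from about 27° to 65–69°. The camera outline showed that it had dropped into the thread. I then turned it clockwise until it stopped, at about 1.1 N m.
- **Final checks:** The bar looks square with the unit. Its top measures 113–115 mm, against 115.2 mm when fully home. The right cover is still shut, apart from a possible 2–3 mm outward (shutting) shift of its outer edge in the first top view after the push. The vertebra and the bottle are where they started, within camera error.

**One disagreement:** the pictures show the left lip moving only about 120–125 mm, not the full 135 mm. The wider gap at its outer end suggests it started about 12 mm open, which would put it at the full-open stop now. I inferred that from the pictures and could not confirm it any other way.

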